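Open the child-resistant film-cleaner bottle

ROBOT

A 6-joint arm with a two-finger parallel gripper is mounted at the origin on the work surface. World frame = base frame: x ahead of the robot, y to its left, z up, the work surface at z = 0. Lengths are in m, angles in degrees, forces in N, time in s.
With the tool pointing down it reaches from about 0.3 to 0.75 m from the base axis. Payload 8.5 kg.
Tool frame: the origin (TCP) lies midway between the tips of the shut fingers; the grasp point (between the pads) lies 19 mm behind it (env.tcp_to_grasp is the z of the grasp point in the tool frame, in m); z points along the fingers, y is the line along which they close (so a half turn about z gives the same grasp; the last joint's range is limited). The gripper opens to 85 mm and grips with 20 to 120 N. Pads are 22 mm wide; open, the fingers measure 114 mm over their backs; the gripper's body (76 mm by 85 mm) begins 54 mm behind the grasp point. The pads swing forward as they close: fully open they stand 13 mm farther back than shut.
Start: joints at [-76.163, 21.807, 74.336, -0, 83.858, -12.336], TCP at [0.243, -0.494, 0.194] pointing down, gripper open.
Joint ranges: [-178.18, 178.18], [-50.72, 133.34], [12.68, 142.11], [-81.47, 261.47], [9.98, 163.14], [-165.26, 165.26]. Speed limits (degrees/s): [136.94, 136.94, 180, 180, 180, 180].

INTERFACE

Orientations are given as a 3x3 rotation matrix whose columns are the frame's x, y, z axes.
In Python, from rig import env, imaging, job, models gives the robot as it stands. The module is installed in compiled form; this text tells all that it offers.
- The arm moves only by the tool jog_arm, never from a script. Its argument "plan" is text: rows parted by semicolons, each of 7 numbers parted by spaces: the turn, a rotation vector about the tool's x, y, z in degrees, then the shift along the tool's x, y, z in cm, then the closure in counts, from 0 (fully open) to 255 (shut). In form: rx ry rz x y z claw; .... A call has 1 to 10 rows; each row shifts and turns the commanded pose from where the row before left it, along the tool's axes as they then stand; what a row does not reach is not made up. A row lasts 1/12 s, in which the tool goes at most 41.7 mm and 7.16 degrees, less where a joint would pass 70% of its speed; a pose out of reach is approached as far as the arm can. A call with a gripper value outside its range is refused whole. The fingers move at their own pace and stop on an object; "grip_force" is the grip in N (left out, the last holds). Time passes only in rows, so rows that do not move let the fingers close. It gives the time, the measured TCP pose, the force, the opening and the grip force at its end, in the units of the state.
- env.observe(): the state, without advancing time (a new reading comes with each control period).
- imaging.get_image(name): name is "scene" or "top" or "wrist"; returns a dict with "pixels" (384x512x3 uint8, red, green, blue), "depth" (384x512 float32, m along the optical axis (not along the pixel's ray), 0 where there is no reading), "fov_y" (degrees; the focal length in pixels is half the picture's height over the tangent of half this angle, whatever the lens; pixels are square), "cx", "cy" (the principal point, pixels), "world_from_camera" (4x4, takes a point from camera to world coordinates). Camera axes: x right, y down, z forward; pixel columns grow to the right and rows downward; lengths in m; the calibration is good to about 2 mm. A picture is of the moment at which its call begins.
- job.close_job(): hands the job in; it is judged then, once.
Trained networks look in the newest picture that a camera, given by its name, has taken for a name from the list of things; names that differ only in an ending like _2 or _b are one class to them, and where a whole thing is asked for, a point or a joint stands for the part that bears it (a point fixed in the world has none). Each returns a list of dicts, best first, with "confidence" (0 to 1); they miss things now and then, are a little off and sometimes report something else, mostly with a low value. They report only what shows in the picture. A call takes as long as a camera call.
- models.outline_of(camera, query): "region" (384x512 bool, what is visible of it) and "bbox" ([centre column, centre row, width, height] in pixels, round what is visible of it).
- models.tip_of(camera, query): "at" ([column, row] in pixels: a listed point, or the origin of a listed thing).
The state is a dict: "time_s": time; "q": joint angles; "qvel": joint speeds; "joint_efforts": joint torques, N m; "position": TCP position; "tool_rot": TCP orientation; "ft_force": force on the tool from outside, world axes, zero at the start; "wrist_torque": the same for the moment, N m; "grip_width": finger opening in m; "gripper_force": force on a finger pad.
Only numpy, scipy, OpenCV 4.12 (cv2) and the standard library are available. Lean on these libraries where they do the work, as an engineer would, in place of code of your own. Each camera call takes 0.05 s, during which the arm holds its last target. There are 200 camera calls.

TASK

Open the film-cleaner bottle in the caddy: push its red child-resistant cap down hard enough to free the catch, keep pushing while you turn it anticlockwise (seen from above) up to its stop, then lift the cap off and set it down in the steel tray, rim down and flat, and let go. Feel your way slowly rather than force it, because a push beyond about 40 N or a hard wrench against the catch or the stop cracks the neck; do not drop the cap, leave the bottle standing in its well, and leave everything else where it is.

Things in the scene. Friction and masses are not known exactly. Their poses are not given: they have to be found in the camera images.
- cap_mid (a point): Centre of the red ribbed push-and-turn cap on the film-cleaner bottle: round, 54 mm in diameter, 38 mm high (this point is on its axis, 19 mm below the top, 19 mm above the open rim), 52 g, z up. May be gripped at any yaw; nothing else stands at its height. Three lugs inside are locked in pockets of the neck, held up by a sprung liner.
- cap: The same cap, origin at the centre of its rim. It frees after going down 2 to 8 mm (differs each time, cannot be seen): it starts to sink at 8 to 14 N, frees at 16 N, and 1.5 mm lower, at 18 N, meets a rigid collar where force climbs steeply. A push of 20 to 26 N is right; go down slowly (5 to 10 mm/s). Unpushed it turns a little (up to 0.45 rad of play) and jams on its catch.
- bottle: White square film-cleaner bottle with a red-and-white diamond on its label, 76 x 76 mm, sides 112 mm high, 0.4 to 0.7 kg, origin at the centre of its underside, z up. Stands loose (1 mm play) in one of the caddy's two wells, which keeps it from turning. With the cap on, the cap's rim is 142 to 148 mm above this origin.
- bottle_mouth (a point): Centre of the mouth, under the cap, 165 mm above the bottle's underside. Held down, the cap turns anticlockwise from above (positive yaw) by 0.7 to 1.25 rad (differs each time) to a firm stop; only at the stop or up to 0.15 rad short of it can it come straight up, helped by the liner. Over 65 N of contact force in all between cap and bottle (push, twist, pull, added up; about 0.5 N m of twist at the stop) cracks the neck.
- collar: Thin white collar round the bottle's neck, part of the bottle, 51 mm in diameter, 3.5 mm thick, its top 138.5 mm above the bottle's underside; the cap's rim comes down on it when pushed right home. Over 30 N on it (a push of about 47 N in all, or a blow) cracks it. Its origin is the bottle's.
- caddy: Grey plastic solvent caddy screwed to the desk, 115 mm x 205 mm at the foot and 55 mm high, with two square wells side by side along its y, their centres 42 mm either side of the middle and their floors 5.5 mm above the desk. Origin at the centre of its underside.
- tray_in (a point): Centre of the inner floor of the shallow square stainless-steel tray fixed on the desk, 130 mm x 130 mm outside, wall 3 mm thick and 14 mm high, floor 3 mm above the desk. Axes along its sides, z up.
- rinse_mid (a point): Middle of the clear square rinse bottle with blue label and small blue cap in the caddy's other well, 76 mm x 76 mm, 138 mm high in all; the point is 50 mm above its underside. Not to be moved.
- filmcan_a: Black 35 mm film canister with grey lid, 34 mm in diameter, 52 mm high; origin at the centre of its underside. Not to be moved.
- filmcan_b: A second such film canister. Not to be moved.
- loupe: Black magnifier with clear foot standing on the desk, 46 mm in diameter, 54 mm high; origin at the centre of its underside. Not to be moved.
- blower: Black rubber air blower standing nozzle up, 58 mm in diameter, 115 mm high; origin at the centre of its underside. Not to be moved.
- lens_cap: Black lens cap lying on the desk, 66 mm in diameter, 8 mm high; origin at the centre of its underside. Not to be moved.
- dust_brush: Flat wooden dust brush lying on the desk, about 125 mm long, 32 mm wide, 12 mm high; origin near its middle on the underside, x along it to the bristles. Not to be moved.

How it is judged:
By the outcome, as a careful person would: the job done as asked, in the order asked, and still so for the second after the job is handed in, with the robot touching nothing.
It also fails if it takes over 72 s, if anything falls off the work surface, if the arm or the gripper's body presses on something with over 40 N, if the wrist force passes 120 N, or if a joint passes its speed limit or range.

## Working session

There is one attempt and no reset: what is moved stays moved. The work goes in short steps, Python scripts to look and compute and a tool call to move; the robot and the scene stay as the last step left them, time stands still between calls to the robot, and variables do not carry over. Pictures are saved under pics/ and viewed, at most 10 in all, crops included, and the job is handed in when it is done.

Besides the shell and the picture viewer there is one more tool, called after "Request:" as name(argument=value, ...) on one line, values as JSON. jog_arm: Moves the arm, as the interface text tells. Its arguments: {"type":"object","properties":{"plan":{"type":"string"},"grip_force":{"type":"number"}},"required":["plan"]}

```bash
mkdir -p pics
cat > h.py <<'E'
import numpy as np, cv2
from rig import env, imaging, job, models
def save(im,n): cv2.imwrite('pics/'+n,cv2.cvtColor(im['pixels'],cv2.COLOR_RGB2BGR))
def f(im): return im['pixels'].shape[0]/2/np.tan(np.radians(im['fov_y'])/2)
def world(im,u,v,d):
    k=f(im); p=np.stack([(u-im['cx'])*d/k,(v-im['cy'])*d/k,d],-1)
    T=im['world_from_camera']; return p@T[:3,:3].T+T[:3,3]
def cloud(im,m):
    v,u=np.nonzero(m&(im['depth']>0)); return world(im,u,v,im['depth'][v,u])
E
python3 - <<'E'
from h import *
np.set_printoptions(precision=4,suppress=True)
s=env.observe(); print(s['tool_rot'],s['ft_force'],env.tcp_to_grasp)
for c in ['top','scene']:
    im=imaging.get_image(c); save(im,c+'0.png')
    for q in ['cap','tray_in','bottle','blower','loupe','rinse_mid','filmcan_a']:
        for o in models.outline_of(c,q)[:2]:
            P=cloud(im,o['region'])
            if len(P)<5: continue
            zt=np.percentile(P[:,2],95); t=P[P[:,2]>zt-.004]
            print(c,q,round(o['confidence'],2),np.round(o['bbox']),'topz',zt.round(4),(t.min(0)+t.max(0))/2,t.mean(0),np.ptp(t,axis=0))
    for q in ['cap_mid','tray_in']: print(q,[(t['at'],round(t['confidence'],2)) for t in models.tip_of(c,q)[:2]])
E
```

```text
[[ 0.8975  0.4411 -0.0003]
 [ 0.4411 -0.8975  0.0014]
 [ 0.0003 -0.0014 -1.    ]] [-0.298  -0.0809  0.6612] -0.0187
top cap 0.63 [339. 206.  22.  23.] topz 0.1939 [ 0.5585 -0.2324  0.1931] [ 0.5592 -0.2314  0.1918] [0.0523 0.0521 0.0064]
top tray_in 0.81 [210. 218.  52.  51.] topz 0.0127 [0.5352 0.1368 0.0146] [0.5345 0.1356 0.013 ] [0.1607 0.1598 0.0116]
top bottle 0.92 [333. 209.  30.  30.] topz 0.1294 [ 0.556  -0.2256  0.1438] [ 0.5497 -0.2158  0.1307] [0.057  0.0485 0.0367]
top bottle 0.49 [165. 163.  12.  41.] topz 0.0157 [0.7054 0.2877 0.015 ] [0.7076 0.2842 0.0136] [0.1248 0.0348 0.0065]
top blower 0.83 [398. 232.  20.  22.] topz 0.0885 [ 0.4964 -0.4459  0.1011] [ 0.4969 -0.4458  0.1025] [0.0089 0.0073 0.033 ]
top blower 0.4 [334. 209.  33.  33.] topz 0.1307 [ 0.5572 -0.2226  0.1598] [ 0.5522 -0.2146  0.1378] [0.0547 0.0425 0.0663]
top loupe 0.68 [214. 163.  13.  17.] topz 0.0574 [0.6969 0.129  0.0567] [0.6964 0.1282 0.0554] [0.0391 0.0375 0.0066]
top rinse_mid 0.97 [305. 210.  29.  32.] topz 0.1366 [ 0.5485 -0.1486  0.1402] [ 0.5488 -0.1493  0.137 ] [0.029  0.0289 0.0146]
top
[... 779 characters left out ...]
1 0.0219]
scene blower 0.72 [212. 195.  75.  38.] topz 0.0565 [ 0.5546 -0.1847  0.0568] [ 0.5779 -0.1607  0.0557] [0.1095 0.1725 0.0086]
scene loupe 0.62 [288. 267.  18.  23.] topz 0.0572 [0.7006 0.1317 0.0563] [0.7007 0.1317 0.0556] [0.0381 0.0399 0.0063]
scene rinse_mid 0.84 [222. 178.  33.  35.] topz 0.1364 [ 0.5499 -0.1475  0.1396] [ 0.5511 -0.1476  0.1373] [0.0319 0.0308 0.0136]
scene filmcan_a 0.73 [414. 239.  15.  16.] topz 0.0547 [0.4669 0.4105 0.0541] [0.4666 0.4099 0.0531] [0.0282 0.0298 0.0066]
scene filmcan_a 0.53 [248. 250.  11.  18.] topz 0.0548 [0.7077 0.0243 0.0546] [0.7074 0.0244 0.0532] [0.0307 0.0334 0.0074]
cap_mid [([193.8, 149.9], 0.65)]
tray_in [([310.1, 224.5], 0.75)]
```

Request:
jog_arm(plan="0 0 0 0 0 -3 0; 0 0 0 3 -0.7 -3 0; 0 0 0 3 -0.7 0 0; 0 0 0 3 -0.7 0 0; 0 0 0 3 -0.7 0 0; 0 0 0 3 -0.7 0 0; 0 0 0 3 -0.7 0 0; 0 0 0 3 -0.7 0 0; 0 0 0 3 -0.7 0 0; 0 0 0 3 -0.7 0 0", grip_force=100)

```text
time_s: 1.83
position: [0.4574, -0.3174, 0.2531]
tool_rot: [[0.897, 0.441, 0.0], [0.441, -0.897, -0.0], [0.0, 0.0, -1.0]]
ft_force: [-1.4, -1.3, -0.3]
grip_width: 0.0851
gripper_force: 0.0
```

View pics/top0.png

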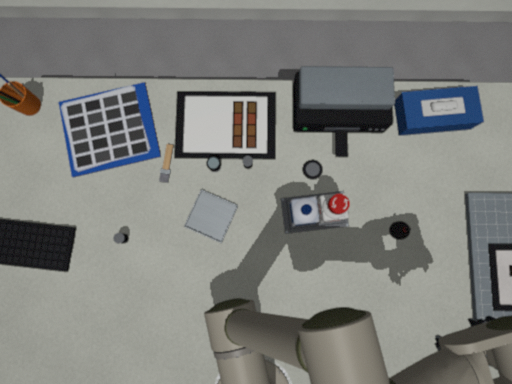

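The top view shows the red cap at (338,204), the rinse bottle at (306,209) and the rotated tray at (211,215), which agrees with the networks.

Request:
jog_arm(plan="0 0 0 3 -0.8 0 0; 0 0 0 3 -0.8 0 0; 0 0 0 3 -0.8 0 0; 0 0 0 2 -0.5 0 0; 0 0 0 1 -0.2 0 0; 0 0 0 0.5 0 0 0; 0 0 0 0 0 0 0; 0 0 0 0 0 0 0")

```text
time_s: 2.5
position: [0.5543, -0.2364, 0.2529]
tool_rot: [[0.898, 0.44, -0.0], [0.44, -0.898, -0.0], [-0.0, -0.0, -1.0]]
ft_force: [-0.1, 0.8, 0.7]
grip_width: 0.0855
gripper_force: 0.0
```

Run:
```python
from h import *
np.set_printoptions(precision=4,suppress=True)
s=env.observe(); print(s['position'],s['q'],s['ft_force'])
im=imaging.get_image('wrist'); save(im,'w1.png')
for q in ['cap']:
    for o in models.outline_of('wrist',q)[:2]:
        P=cloud(im,o['region']); zt=np.percentile(P[:,2],60); t=P[abs(P[:,2]-zt)<.003]
        print(o['confidence'],o['bbox'],zt,t.mean(0),(t.min(0)+t.max(0))/2,np.ptp(t,axis=0),len(t))
```

```text
[ 0.5543 -0.2364  0.2529] [-34.3334  25.5563  58.6095  -0.0188  95.8453  29.5415] [-0.0709  0.8353  0.675 ]
0.79 [256.9, 176.9, 71.0, 77.4] 0.19122744016549215 [ 0.5615 -0.2298  0.1911] [ 0.561  -0.2302  0.1908] [0.0536 0.0537 0.0051] 3869
```

View pics/w1.png

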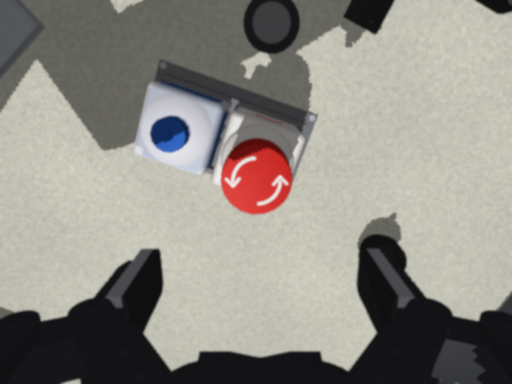

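The red cap is centred at (257,177) in the wrist view, with the rinse bottle beside it at (182,128). The cap centre works out at about (0.561, -0.230), with its top at 0.191, which fits the given sizes.

Request:
jog_arm(plan="0 0 0 0.9 -0.3 0 0; 0 0 0 0 0 2 0; 0 0 0 0 0 2 0; 0 0 0 0 0 2 0; 0 0 0 0 0 1.5 0; 0 0 0 0 0 1 0; 0 0 0 0 0 1 0; 0 0 0 0 0 0 60; 0 0 0 0 0 0 60; 0 0 0 0 0 0 60", grip_force=20)

```text
time_s: 3.43
position: [0.5621, -0.2292, 0.159]
tool_rot: [[0.897, 0.441, 0.001], [0.441, -0.897, -0.001], [0.001, 0.001, -1.0]]
ft_force: [-0.4, -0.0, -0.2]
grip_width: 0.0654
gripper_force: 0.0
```

Request:
jog_arm(plan="0 0 0 0 0 0 75; 0 0 0 0 0 0 85; 0 0 0 0 0 0 95; 0 0 0 0 0 0 110; 0 0 0 0 0 0 130; 0 0 0 0 0 0 255; 0 0 0 0 0 0 255; 0 0 0 0 0 0 255")

```text
time_s: 4.1
position: [0.5616, -0.2289, 0.158]
tool_rot: [[0.897, 0.441, -0.0], [0.441, -0.897, 0.0], [-0.0, -0.0, -1.0]]
ft_force: [0.5, -0.2, -0.5]
grip_width: 0.0061
gripper_force: 0.0
```

Run:
```python
from h import *
np.set_printoptions(precision=4,suppress=True)
s=env.observe(); print(s['position'],s['grip_width'],s['ft_force'],s['gripper_force'])
a=imaging.get_image('scene'); b=imaging.get_image('wrist')
A=cv2.resize(a['pixels'][90:240,110:310],(533,400)); B=cv2.resize(b['pixels'],(267,200))
out=np.zeros((400,800,3),np.uint8); out[:,:533]=A; out[:200,533:]=B
t=imaging.get_image('top')
out[200:,533:]=cv2.resize(t['pixels'][160:260,270:403],(267,200))
cv2.imwrite('pics/c2.png',out[:,:,::-1])
```

```text
[ 0.5616 -0.2289  0.158 ] 0.006091703096498697 [ 0.4975 -0.2382 -0.4646] 0.0
```

View pics/c2.png

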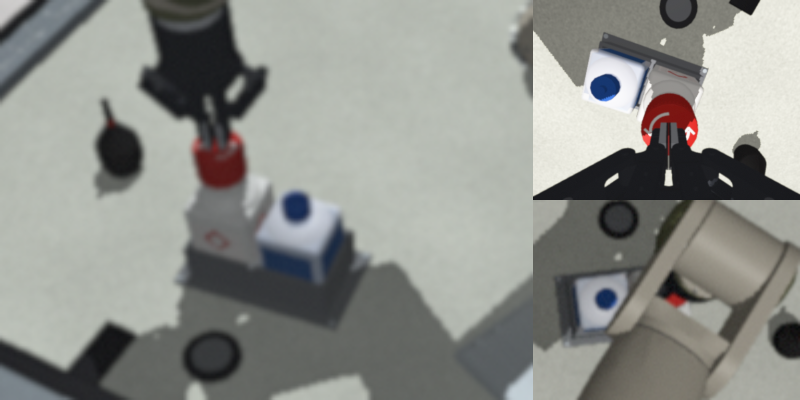

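The shut fingers end on or above the cap's top instead of gripping round it (left crop, about (215,140)). I'll check the true fingertip height by depth.

Run:
```python
from h import *
np.set_printoptions(precision=4,suppress=True,linewidth=150)
s=env.observe(); print(s['position'],s['q'])
a=imaging.get_image('scene')
# crop px -> full px: u=110+x*200/533, v=90+y*150/400
for v in range(120,162,3):
    row=[]
    for u in range(182,203,3):
        p=world(a,np.array(u),np.array(v),a['depth'][v,u]); c=a['pixels'][v,u]
        row.append(('R' if c[0]>1.6*c[1] else 'k' if c.max()<90 else '.')+'%d,%d,%d'%tuple((p*1000).round()))
    print(v,*row)
b=imaging.get_image('wrist'); print(b['world_from_camera'])
save(b,'w3.png')
o=models.outline_of('wrist','cap')
for k in o[:1]:
    P=cloud(b,k['region']); print(k['bbox'],np.median(P,0),np.percentile(P,[5,50,95],axis=0))
for v in range(180,384,20):
    p=world(b,np.array(258),np.array(v),b['depth'][v,258]); print(v,b['pixels'][v,258],p)
```

```text
[ 0.5616 -0.229   0.158 ] [-33.3487  28.9882  68.3624  -0.0005  82.6501  30.4792]
120 k574,-231,291 k571,-224,292 k572,-213,297 k569,-206,298 k559,-204,290 k557,-196,292 .548,-194,285
123 k578,-230,285 k569,-228,279 k572,-215,286 k567,-209,284 k560,-205,281 .317,-400,4 k543,-200,268
126 k581,-230,277 k569,-230,267 k573,-216,277 k569,-209,276 .336,-400,5 .544,-211,254 k555,-191,272
129 k581,-231,266 k574,-228,262 k573,-219,265 k571,-210,266 k555,-213,252 k555,-204,256 k556,-192,262
132 k577,-238,250 k574,-230,250 k561,-231,239 k566,-216,249 k560,-212,246 k558,-203,248 k556,-194,250
135 .392,-413,4 k576,-231,240 k568,-227,235 k569,-216,240 k553,-219,226 .367,-367,2 .362,-358,2
138 .401,-408,0 .571,-237,223 k570,-228,226 k567,-220,227 k561,-215,223 .378,-361,0 .371,-353,-3
141 .414,-399,1 R571,-240,210 k572,-228,216 k568,-221,216 R562,-216,212 R542,-222,192 .387,-342,2
144 .571,-254,192 .568,-245,193 k572,-230,204 k570,-222,205 R553,-226,188 .550,-217,190 R549,-208,192
147 .581,-246,193 R576,-240,192 R574,-231,194 R570,-224,192 R566,-216,193 R565,-207,196 R556,-204,189
150 .581,-250,179
[... 425 characters left out ...]
8973 -0.422  -0.1295 -0.1957]
 [ 0.0009  0.2915 -0.9566  0.3384]
 [ 0.      0.      0.      1.    ]]
[263.1, 230.1, 111.7, 101.6] [ 0.5741 -0.2213  0.1908] [[ 0.5482 -0.2515  0.1619]
 [ 0.5741 -0.2213  0.1908]
 [ 0.5873 -0.2052  0.1921]]
180 [107  29  26] [ 0.5839 -0.2168  0.1565]
200 [120  22  20] [ 0.5836 -0.2171  0.1905]
220 [144 130 127] [ 0.5751 -0.2213  0.1921]
240 [26 25 27] [ 0.5716 -0.223   0.2055]
260 [23 25 25] [ 0.5714 -0.2232  0.2229]
280 [31 31 31] [ 0.5691 -0.2244  0.2328]
300 [29 28 31] [ 0.5623 -0.2277  0.234 ]
320 [33 32 34] [ 0.5537 -0.2319  0.2327]
340 [234 234 224] [ 0.3639 -0.3241  0.0012]
360 [27 27 31] [ 0.5703 -0.2239  0.2712]
380 [25 26 29] [ 0.5714 -0.2234  0.2783]
```

View pics/w3.png

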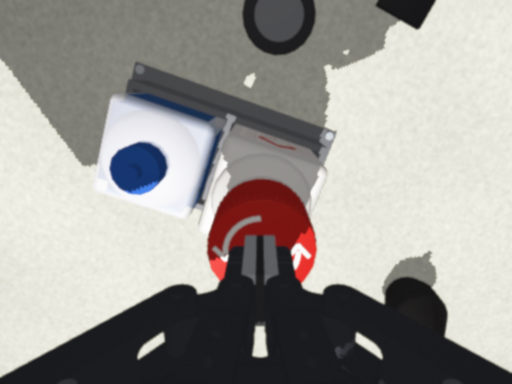

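The depth shows the fingertips at about z = 0.20 while the reported TCP z is 0.158. So the real tips sit about 4 cm above the reported TCP. I'll measure that offset finely, then correct for it.

Run:
```python
from h import *
np.set_printoptions(precision=4,suppress=True,linewidth=150)
s=env.observe();p0=s['position'];print(p0,s['grip_width'])
for c in ['scene','wrist']:
    im=imaging.get_image(c); v,u=np.nonzero(im['depth']>0); P=world(im,u,v,im['depth'][v,u]); C=im['pixels'][v,u].astype(int)
    m=(np.hypot(P[:,0]-p0[0],P[:,1]-p0[1])<.03)&(P[:,2]<.24)&(P[:,2]>.192)&(C.max(1)<110)&(C[:,0]<1.3*C[:,1])
    Q=P[m]; z=np.sort(Q[:,2]); print(c,len(z),z[:25:2])
    L=Q[Q[:,2]<z[0]+.015]; print(L.min(0),L.max(0),np.median(L,0))
    print('tool rot',s['tool_rot'][:,2])
```

```text
[ 0.5616 -0.2289  0.158 ] 0.00015521616645536489
scene 96 [0.1992 0.2007 0.2011 0.2039 0.2051 0.2058 0.2069 0.2073 0.2079 0.2101 0.2106 0.2113 0.2121]
[ 0.5507 -0.237   0.1992] [ 0.5731 -0.2193  0.2134] [ 0.5693 -0.2244  0.2072]
tool rot [-0.0001  0.0001 -1.    ]
wrist 3046 [0.1997 0.2005 0.2006 0.2007 0.2007 0.2008 0.2009 0.2009 0.201  0.201  0.2011 0.2012 0.2013]
[ 0.5619 -0.2374  0.1997] [ 0.5748 -0.2133  0.2147] [ 0.5714 -0.2237  0.2089]
tool rot [-0.0001  0.0001 -1.    ]
```

Request:
jog_arm(plan="0 0 0 0 0 -0.5 0; 0 0 0 0 0 0 0; 0 0 0 0 0 0 0; 0 0 0 0 0 0 0; 0 0 0 0 0 0 0; 0 0 0 0 0 0 0; 0 0 0 0 0 0 0; 0 0 0 0 0 0 0; 0 0 0 0 0 0 0; 0 0 0 0 0 0 0")

```text
time_s: 5.33
position: [0.5616, -0.2289, 0.163]
tool_rot: [[0.897, 0.441, -0.0], [0.441, -0.897, 0.0], [-0.0, -0.0, -1.0]]
ft_force: [0.6, -0.8, 0.4]
grip_width: 0.0856
gripper_force: 0.0
```

Request:
jog_arm(plan="0 0 0 0 0 0 0; 0 0 0 0 -0.1 0 0; 0 0 0 0 0 0.7 0; 0 0 0 0 0 0.7 0; 0 0 0 0 0 0.7 0; 0 0 0 0 0 0.7 0; 0 0 0 0 0 0.7 0; 0 0 0 0 0 0.7 60; 0 0 0 0 0 0.5 60; 0 0 0 0 0 0 60")

```text
time_s: 6.17
position: [0.5607, -0.2278, 0.1146]
tool_rot: [[0.897, 0.441, -0.002], [0.441, -0.897, 0.001], [-0.001, -0.002, -1.0]]
ft_force: [0.1, 0.2, -0.1]
grip_width: 0.0647
gripper_force: 0.0
```

Run:
```python
from h import *
s=env.observe();print(s['position'],s['grip_width'],s['ft_force'])
b=imaging.get_image('wrist');a=imaging.get_image('scene')
out=np.zeros((300,800,3),np.uint8); out[:,:400]=cv2.resize(a['pixels'][100:190,140:260],(400,300)); out[:,400:]=cv2.resize(b['pixels'],(400,300))
cv2.imwrite('pics/c4.png',out[:,:,::-1])
```

```text
[ 0.56072435 -0.22778226  0.11459476] 0.06467793596926164 [ 0.06303043  0.22024472 -0.10959188]
```

View pics/c4.png

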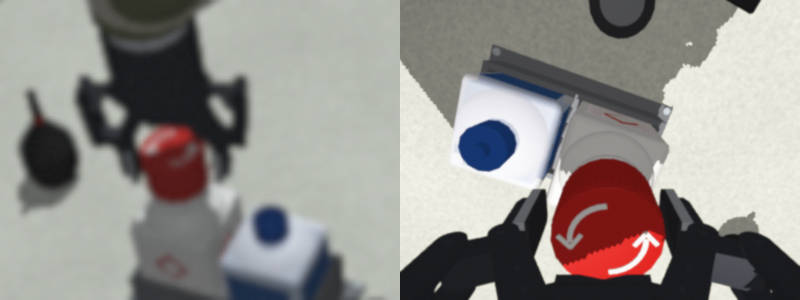

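The fingers now straddle the cap: fingertips at (135,165) and (218,165) on either side of the cap at (175,160) in the scene crop. I'll close gently.

Request:
jog_arm(plan="0 0 0 0 0.1 0 60; 0 0 0 0 0 0 70; 0 0 0 0 0 0 80; 0 0 0 0 0 0 85; 0 0 0 0 0 0 90; 0 0 0 0 0 0 95; 0 0 0 0 0 0 100; 0 0 0 0 0 0 100; 0 0 0 0 0 0 100", grip_force=20)

```text
time_s: 7.02
position: [0.5619, -0.2293, 0.1164]
tool_rot: [[0.898, 0.441, 0.001], [0.441, -0.898, -0.001], [0.0, 0.001, -1.0]]
ft_force: [1.5, -2.4, 3.2]
grip_width: 0.0538
gripper_force: 21.4
```

Request:
jog_arm(plan="0 0 0 0 0.05 0 110; 0 0 0 0 0 0 130; 0 0 0 0 0 0 160; 0 0 0 0 0 0 200; 0 0 0 0 0 0 200; 0 0 0 0 0 0 200", grip_force=100)

```text
time_s: 7.52
position: [0.562, -0.2297, 0.1167]
tool_rot: [[0.897, 0.441, 0.001], [0.441, -0.897, -0.001], [0.0, 0.001, -1.0]]
ft_force: [0.3, -2.3, 5.6]
grip_width: 0.0522
gripper_force: 103.4
```

Request:
jog_arm(plan="0 0 0 0 0 0.05 200; 0 0 0 0 0 0.05 200; 0 0 0 0 0 0.05 200; 0 0 0 0 0 0.05 200")

```text
time_s: 7.85
position: [0.5621, -0.2297, 0.1152]
tool_rot: [[0.897, 0.441, 0.001], [0.441, -0.897, -0.001], [0.001, 0.002, -1.0]]
ft_force: [-2.1, -1.2, 9.9]
grip_width: 0.0526
gripper_force: 103.4
```

Request:
jog_arm(plan="0 0 0 0 0 0.05 200; 0 0 0 0 0 0.05 200; 0 0 0 0 0 0.05 200; 0 0 0 0 0 0.05 200")

```text
time_s: 8.18
position: [0.5621, -0.2298, 0.1135]
tool_rot: [[0.897, 0.441, 0.002], [0.441, -0.897, -0.001], [0.001, 0.002, -1.0]]
ft_force: [-2.2, -2.1, 12.5]
grip_width: 0.0523
gripper_force: 103.4
```

Request:
jog_arm(plan="0 0 0 0 0 0.05 200; 0 0 0 0 0 0.05 200; 0 0 0 0 0 0.05 200")

```text
time_s: 8.43
position: [0.5621, -0.2297, 0.1122]
tool_rot: [[0.897, 0.441, 0.002], [0.441, -0.897, -0.001], [0.001, 0.002, -1.0]]
ft_force: [-2.4, 0.0, 13.8]
grip_width: 0.0526
gripper_force: 103.5
```

Request:
jog_arm(plan="0 0 0 0 0 0.05 200; 0 0 0 0 0 0.05 200; 0 0 0 0 0 0.05 200")

```text
time_s: 8.68
position: [0.5622, -0.2298, 0.1109]
tool_rot: [[0.897, 0.441, 0.002], [0.441, -0.897, -0.002], [0.001, 0.002, -1.0]]
ft_force: [-3.1, -1.0, 14.2]
grip_width: 0.0526
gripper_force: 103.7
```

Request:
jog_arm(plan="0 0 0 0 0 0.05 200; 0 0 0 0 0 0.05 200; 0 0 0 0 0 0.05 200")

```text
time_s: 8.93
position: [0.5622, -0.2298, 0.1096]
tool_rot: [[0.897, 0.441, 0.002], [0.441, -0.897, -0.002], [0.001, 0.003, -1.0]]
ft_force: [-2.4, 0.1, 14.7]
grip_width: 0.0525
gripper_force: 103.8
```

Request:
jog_arm(plan="0 0 0 0 0 0.05 200; 0 0 0 0 0 0.05 200; 0 0 0 0 0 0.05 200")

```text
time_s: 9.18
position: [0.5622, -0.2298, 0.1083]
tool_rot: [[0.897, 0.441, 0.002], [0.441, -0.897, -0.002], [0.001, 0.003, -1.0]]
ft_force: [-3.0, 0.8, 17.7]
grip_width: 0.0525
gripper_force: 103.9
```

Request:
jog_arm(plan="0 0 0 0 0 0.04 200; 0 0 0 0 0 0.04 200; 0 0 0 0 0 0 200")

```text
time_s: 9.43
position: [0.5622, -0.2298, 0.108]
tool_rot: [[0.897, 0.441, 0.003], [0.441, -0.897, -0.002], [0.001, 0.003, -1.0]]
ft_force: [-3.7, -0.5, 19.5]
grip_width: 0.0525
gripper_force: 104.7
```

Request:
jog_arm(plan="0 0 0 0 0 0.04 200; 0 0 0 0 0 0.04 200; 0 0 0 0 0 0 200")

```text
time_s: 9.68
position: [0.5623, -0.2298, 0.108]
tool_rot: [[0.897, 0.441, 0.003], [0.441, -0.897, -0.003], [0.002, 0.004, -1.0]]
ft_force: [-5.7, 0.7, 23.6]
grip_width: 0.0526
gripper_force: 105.4
```

Request:
jog_arm(plan="0 0 -2 0 0 0 200; 0 0 -2 0 0 0 200; 0 0 -2 0 0 0 200; 0 0 -2 0 0 0 200; 0 0 -2 0 0 0 200")

```text
time_s: 10.1
position: [0.5632, -0.2297, 0.108]
tool_rot: [[0.806, 0.592, 0.005], [0.592, -0.806, -0.003], [0.003, 0.005, -1.0]]
ft_force: [-1.2, 1.9, 23.2]
grip_width: 0.0523
gripper_force: 105.0
```

```bash
cat > s.py <<'E'
from rig import env
import numpy as np
s=env.observe();R=s['tool_rot'];print(np.degrees(np.arctan2(R[1,0],R[0,0])).round(2),s['ft_force'].round(1) if hasattr(s['ft_force'],'round') else s['ft_force'],s['wrist_torque'],np.round(s['position'],4))
E
python3 s.py
```

```text
36.27 [-1.2  1.9 23.2] [ 0.59480206  0.45073011 -0.17779262] [ 0.5632 -0.2297  0.108 ]
```

Request:
jog_arm(plan="0 0 -2 0 0 0 200; 0 0 -2 0 0 0 200; 0 0 -2 0 0 0 200; 0 0 -2 0 0 0 200; 0 0 -2 0 0 0 200")

```text
time_s: 10.52
position: [0.5631, -0.2292, 0.108]
tool_rot: [[0.691, 0.723, 0.005], [0.723, -0.691, -0.002], [0.002, 0.005, -1.0]]
ft_force: [-2.4, 3.8, 23.8]
grip_width: 0.0526
gripper_force: 105.1
```

```bash
python3 s.py
```

```text
46.28 [-2.4  3.8 23.8] [ 0.87214504  0.57987568 -0.16116666] [ 0.5631 -0.2292  0.108 ]
```

Request:
jog_arm(plan="0 0 -2 0 0 0 200; 0 0 -2 0 0 0 200; 0 0 -2 0 0 0 200; 0 0 -2 0 0 0 200; 0 0 -2 0 0 0 200")

```text
time_s: 10.93
position: [0.5628, -0.229, 0.108]
tool_rot: [[0.555, 0.832, 0.004], [0.832, -0.555, -0.001], [0.001, 0.004, -1.0]]
ft_force: [-3.1, 4.9, 25.6]
grip_width: 0.0523
gripper_force: 105.1
```

```bash
python3 s.py
```

```text
56.28 [-3.1  4.9 25.6] [ 0.93008763  0.86071846 -0.19668206] [ 0.5628 -0.229   0.108 ]
```

Request:
jog_arm(plan="0 0 -1.5 0 0 -0.03 200; 0 0 -1.5 0 0 -0.02 200; 0 0 -1.5 0 0 0 200; 0 0 -1.5 0 0 0 200")

```text
time_s: 11.27
position: [0.5625, -0.229, 0.108]
tool_rot: [[0.466, 0.885, 0.003], [0.885, -0.466, -0.001], [0.001, 0.003, -1.0]]
ft_force: [-4.1, 5.0, 21.8]
grip_width: 0.0525
gripper_force: 104.8
```

```bash
python3 s.py
```

```text
62.26 [-4.1  5.  21.8] [ 0.77413285  0.82312422 -0.20371591] [ 0.5625 -0.229   0.108 ]
```

Request:
jog_arm(plan="0 0 -0.6 0 0 0 200; 0 0 -0.6 0 0 0 200; 0 0 -0.6 0 0 0 200")

```text
time_s: 11.52
position: [0.5625, -0.229, 0.108]
tool_rot: [[0.438, 0.899, 0.003], [0.899, -0.438, -0.001], [0.001, 0.003, -1.0]]
ft_force: [-4.7, 3.9, 21.6]
grip_width: 0.0526
gripper_force: 104.9
```

```bash
python3 s.py
```

```text
64.01 [-4.7  3.9 21.6] [ 0.78653449  0.8580142  -0.16314944] [ 0.5625 -0.229   0.108 ]
```

Request:
jog_arm(plan="0 0 -0.6 0 0 0 200; 0 0 -0.6 0 0 0 200; 0 0 -0.6 0 0 0 200")

```text
time_s: 11.77
position: [0.5624, -0.229, 0.108]
tool_rot: [[0.41, 0.912, 0.003], [0.912, -0.41, -0.001], [0.0, 0.003, -1.0]]
ft_force: [-4.1, 3.8, 23.1]
grip_width: 0.0525
gripper_force: 104.9
```

```bash
python3 s.py
```

```text
65.81 [-4.1  3.8 23.1] [ 0.77651954  0.95180362 -0.17586254] [ 0.5624 -0.229   0.108 ]
```

Request:
jog_arm(plan="0 0 -0.6 0 0 0 200; 0 0 -0.6 0 0 0 200; 0 0 -0.6 0 0 0 200")

```text
time_s: 12.02
position: [0.5624, -0.229, 0.108]
tool_rot: [[0.381, 0.925, 0.003], [0.925, -0.381, -0.001], [0.0, 0.003, -1.0]]
ft_force: [-3.6, 4.7, 21.3]
grip_width: 0.0527
gripper_force: 104.9
```

```bash
python3 s.py
```

```text
67.61 [-3.6  4.7 21.3] [ 0.76364815  0.94576817 -0.17894834] [ 0.5624 -0.229   0.108 ]
```

Request:
jog_arm(plan="0 0 -0.7 0 0 0 200; 0 0 -0.7 0 0 0 200; 0 0 -0.7 0 0 0 200")

```text
time_s: 12.27
position: [0.5623, -0.229, 0.108]
tool_rot: [[0.347, 0.938, 0.003], [0.938, -0.347, -0.001], [-0.0, 0.003, -1.0]]
ft_force: [-4.5, 4.2, 22.9]
grip_width: 0.0527
gripper_force: 104.9
```

```bash
python3 s.py
```

```text
69.7 [-4.5  4.2 22.9] [ 0.72536785  1.10277313 -0.33187135] [ 0.5623 -0.229   0.108 ]
```

Request:
jog_arm(plan="0 0 -0.2 0 0 0 200; 0 0 0 0 0 0 200")

```text
time_s: 12.43
position: [0.5622, -0.2291, 0.108]
tool_rot: [[0.344, 0.939, 0.003], [0.939, -0.344, -0.001], [-0.0, 0.003, -1.0]]
ft_force: [-5.4, 4.4, 22.5]
grip_width: 0.0523
gripper_force: 104.9
```

```bash
python3 s.py
```

```text
69.87 [-5.4  4.4 22.5] [ 0.72572595  0.99105924 -0.28625992] [ 0.5622 -0.2291  0.108 ]
```

Request:
jog_arm(plan="0 0 -0.3 0 0 0 200; 0 0 0 0 0 0 200")

```text
time_s: 12.6
position: [0.5623, -0.2291, 0.108]
tool_rot: [[0.339, 0.941, 0.003], [0.941, -0.339, -0.001], [-0.0, 0.003, -1.0]]
ft_force: [-5.3, 4.6, 22.8]
grip_width: 0.0525
gripper_force: 104.9
```

```bash
python3 s.py
```

```text
70.17 [-5.3  4.6 22.8] [ 0.67821788  1.05050176 -0.29585332] [ 0.5623 -0.2291  0.108 ]
```

Request:
jog_arm(plan="0 0 -0.5 0 0 0 200; 0 0 0 0 0 0 200")

```text
time_s: 12.77
position: [0.5624, -0.2293, 0.108]
tool_rot: [[0.331, 0.944, 0.003], [0.944, -0.331, -0.001], [-0.0, 0.003, -1.0]]
ft_force: [-4.5, 2.8, 21.8]
grip_width: 0.0529
gripper_force: 104.9
```

```bash
python3 s.py
```

```text
70.68 [-4.5  2.8 21.8] [ 0.60910536  0.93624969 -0.30690611] [ 0.5624 -0.2293  0.108 ]
```

Request:
jog_arm(plan="0 0 -0.5 0 0 0 200; 0 0 0 0 0 0 200")

```text
time_s: 12.93
position: [0.5624, -0.2293, 0.108]
tool_rot: [[0.323, 0.947, 0.003], [0.947, -0.323, -0.002], [-0.0, 0.003, -1.0]]
ft_force: [-3.3, 3.8, 21.2]
grip_width: 0.0524
gripper_force: 104.9
```

```bash
python3 s.py
```

```text
71.18 [-3.3  3.8 21.2] [ 0.5103106   0.94372977 -0.32116989] [ 0.5624 -0.2293  0.108 ]
```

Request:
jog_arm(plan="0 0 0.3 0 0 -0.05 200; 0 0 0 0 0 -0.1 200; 0 0 0 0 0 -0.1 200; 0 0 0 0 0 -0.1 200; 0 0 0 0 0 -0.1 200; 0 0 0 0 0 -0.1 200; 0 0 0 0 0 -0.1 200; 0 0 0 0 0 -0.1 200")

```text
time_s: 13.6
position: [0.5622, -0.2293, 0.1136]
tool_rot: [[0.328, 0.945, 0.002], [0.945, -0.328, -0.0], [0.0, 0.002, -1.0]]
ft_force: [0.7, 0.5, 7.5]
grip_width: 0.0527
gripper_force: 103.6
```

```bash
python3 s.py
```

```text
70.87 [0.7 0.5 7.5] [ 0.02795726 -0.00156451 -0.16634536] [ 0.5622 -0.2293  0.1136]
```

Request:
jog_arm(plan="0 0 0 0 0 -0.1 200; 0 0 0 0 0 -0.1 200; 0 0 0 0 0 -0.1 200; 0 0 0 0 0 -0.1 200; 0 0 0 0 0 -0.1 200")

```text
time_s: 14.02
position: [0.5622, -0.2292, 0.1179]
tool_rot: [[0.328, 0.945, 0.001], [0.945, -0.328, -0.0], [0.0, 0.001, -1.0]]
ft_force: [2.1, -0.4, 4.1]
grip_width: 0.0522
gripper_force: 103.3
```

```bash
python3 s.py
```

```text
70.87 [ 2.1 -0.4  4.1] [ 0.07404414 -0.15384934 -0.06784877] [ 0.5622 -0.2292  0.1179]
```

Request:
jog_arm(plan="0 0 0 0 0 -0.1 200; 0 0 0 0 0 -0.1 200; 0 0 0 0 0 -0.1 200; 0 0 0 0 0 -0.1 200; 0 0 0 0 0 -0.1 200; 0 0 0 0 0 -0.1 200")

```text
time_s: 14.52
position: [0.5616, -0.2292, 0.1231]
tool_rot: [[0.328, 0.945, -0.001], [0.945, -0.328, 0.001], [0.0, -0.001, -1.0]]
ft_force: [-1.1, 1.2, -1.2]
grip_width: 0.0525
gripper_force: 104.3
```

```bash
python3 s.py
```

```text
70.87 [-1.1  1.2 -1.2] [-0.0466874   0.07507732 -0.00737014] [ 0.5616 -0.2292  0.1231]
```

Free: the load is now just the cap's own weight. I'll lift it clear of the neck.

Request:
jog_arm(plan="0 0 0 0 0 -0.2 200; 0 0 0 0 0 -0.3 200; 0 0 0 0 0 -0.4 200; 0 0 0 0 0 -0.5 200; 0 0 0 0 0 -0.6 200; 0 0 0 0 0 -0.8 200; 0 0 0 0 0 -1 200; 0 0 0 0 0 -1 200; 0 0 0 0 0 -1 200; 0 0 0 0 0 -1 200")

```text
time_s: 15.35
position: [0.5619, -0.2294, 0.1928]
tool_rot: [[0.328, 0.945, 0.001], [0.945, -0.328, -0.0], [-0.0, 0.001, -1.0]]
ft_force: [-0.2, 0.3, 0.1]
grip_width: 0.0524
gripper_force: 104.3
```

```bash
python3 s.py
python3 - <<'E'
from h import *
np.set_printoptions(precision=4,suppress=True)
a=imaging.get_image('scene'); t=imaging.get_image('top')
out=np.zeros((300,800,3),np.uint8); out[:,:400]=cv2.resize(a['pixels'][90:210,140:300],(400,300)); out[:,400:]=cv2.resize(t['pixels'][150:270,180:340],(400,300))
cv2.imwrite('pics/c5.png',out[:,:,::-1])
for c,im in (('scene',a),('top',t)):
    v,u=np.nonzero(im['depth']>0);P=world(im,u,v,im['depth'][v,u])
    m=(abs(P[:,0]-.537)<.1)&(abs(P[:,1]-.137)<.1)
    r=P[m&(P[:,2]>.009)&(P[:,2]<.03)][:,:2].astype(np.float32); print(c,cv2.minAreaRect(r),r.mean(0))
    fl=P[m&(np.hypot(P[:,0]-.537,P[:,1]-.137)<.05)]; print('floor z',np.median(fl[:,2]))
    o=models.outline_of(c,'cap')
    for k in o[:1]:
        Q=cloud(im,k['region']); print(k['confidence'],Q.min(0),np.median(Q,0),Q.max(0))
E
```

```text
70.87 [-0.2  0.3  0.1] [-0.00749758 -0.00282753  0.07115426] [ 0.5619 -0.2294  0.1928]
scene ((0.5367530584335327, 0.13833889365196228), (0.13157512247562408, 0.13237647712230682), 66.78193664550781) [0.5368 0.1386]
floor z 0.004015418318174202
0.87 [ 0.5348 -0.252   0.2323] [ 0.5682 -0.2199  0.2658] [ 0.59   -0.203   0.2997]
top ((0.5392348170280457, 0.14230501651763916), (0.14246654510498047, 0.12986230850219727), 67.29386138916016) [0.5386 0.1372]
floor z 0.0027342593828243444
0.4 [ 0.5423 -0.218   0.2427] [ 0.5505 -0.2122  0.267 ] [ 0.5603 -0.2067  0.3031]
```

View pics/c5.png

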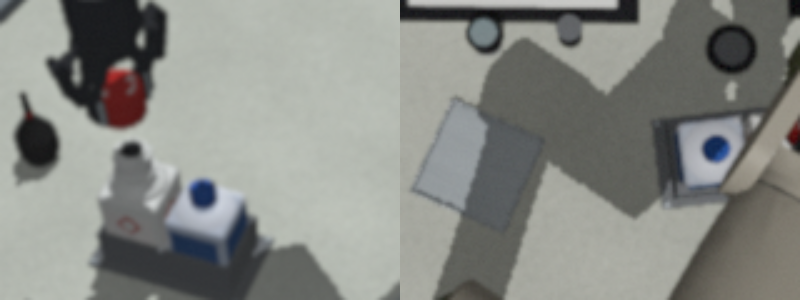

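The cap is held level in the gripper (scene crop (125,97)), and the bottle stands open with its neck at (130,160). The tray centre is (0.537, 0.138).

Request:
jog_arm(plan="0 0 0 1 -0.42 0 200; 0 0 0 2 -0.85 0 200; 0 0 0 3 -1.28 0 200; 0 0 0 3.4 -1.45 0 200; 0 0 0 3.4 -1.45 0 200; 0 0 0 3.4 -1.45 0 200; 0 0 0 3.4 -1.45 0 200; 0 0 0 3.4 -1.45 0 200; 0 0 0 3.4 -1.45 0 200; 0 0 0 3 -1.25 0 200")

```text
time_s: 16.38
position: [0.5388, 0.0922, 0.1909]
tool_rot: [[0.327, 0.945, -0.001], [0.945, -0.327, 0.0], [-0.0, -0.001, -1.0]]
ft_force: [0.3, -0.5, -1.4]
grip_width: 0.0526
gripper_force: 104.3
```

Request:
jog_arm(plan="0 0 0 2 -0.85 0 200; 0 0 0 1.5 -0.7 0 200; 0 0 0 0.9 -0.4 0 200; 0 0 0 0.5 -0.2 1 200; 0 0 0 0 0 2 200; 0 0 0 0 0 2 200; 0 0 0 0 0 2 200; 0 0 0 0 0 2 200; 0 0 0 0 0 2 200; 0 0 0 0 0 1 200")

```text
time_s: 17.22
position: [0.5343, 0.142, 0.0683]
tool_rot: [[0.329, 0.944, -0.005], [0.944, -0.329, -0.0], [-0.002, -0.004, -1.0]]
ft_force: [0.9, 0.4, -0.6]
grip_width: 0.0522
gripper_force: 104.3
```

```bash
python3 s.py
```

```text
70.81 [ 0.9  0.4 -0.6] [ 0.00833714 -0.00448989  0.04376346] [0.5343 0.142  0.0683]
```

Request:
jog_arm(plan="0 0 0 -0.3 0.4 1 200; 0 0 0 0 0 2 200; 0 0 0 0 0 2 200; 0 0 0 0 0 1.7 200; 0 0 0 0 0 1.0 200; 0 0 0 0 0 0.5 200; 0 0 0 0 0 0 200; 0 0 0 0 0 0 200")

```text
time_s: 17.88
position: [0.5392, 0.1384, -0.01]
tool_rot: [[0.328, 0.945, 0.001], [0.945, -0.328, 0.0], [0.0, 0.001, -1.0]]
ft_force: [0.5, 0.1, -0.9]
grip_width: 0.0523
gripper_force: 104.3
```

```bash
python3 s.py
python3 - <<'E'
from h import *
np.set_printoptions(precision=4,suppress=True)
a=imaging.get_image('scene'); b=imaging.get_image('wrist')
out=np.zeros((300,800,3),np.uint8); out[:,:400]=cv2.resize(a['pixels'][150:270,240:400],(400,300)); out[:,400:]=cv2.resize(b['pixels'],(400,300))
cv2.imwrite('pics/c6.png',out[:,:,::-1])
im=a
v,u=np.nonzero(im['depth']>0);P=world(im,u,v,im['depth'][v,u]);C=im['pixels'][v,u].astype(int)
m=(np.hypot(P[:,0]-.537,P[:,1]-.138)<.05)&(C[:,0]>1.8*C[:,1])
Q=P[m];print(len(Q),np.percentile(Q,[1,50,97],axis=0))
E
```

```text
70.86 [ 0.5  0.1 -0.9] [-0.00100524 -0.03159952  0.0082487 ] [ 0.5392  0.1384 -0.01  ]
45 [[0.5361 0.1418 0.0454]
 [0.5532 0.1473 0.064 ]
 [0.5631 0.1592 0.0672]]
```

View pics/c6.png

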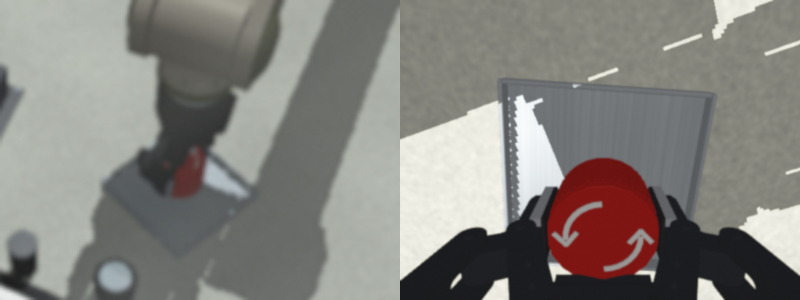

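The cap hangs over the middle of the tray (wrist (605,215)) with its top at about 0.065, so about 23 mm remain.

Request:
jog_arm(plan="0 0 0 0 0 0.7 200; 0 0 0 0 0 0.6 200; 0 0 0 0 0 0.3 200; 0 0 0 0 0 0.15 200; 0 0 0 0 0 0.1 200; 0 0 0 0 0 0.05 200; 0 0 0 0 0 0.05 200")

```text
time_s: 18.57
position: [0.5387, 0.1385, -0.0301]
tool_rot: [[0.328, 0.945, 0.0], [0.945, -0.328, -0.0], [0.0, 0.0, -1.0]]
ft_force: [-0.6, 0.2, -0.6]
grip_width: 0.053
gripper_force: 104.3
```

Request:
jog_arm(plan="0 0 0 0 0 0.05 200; 0 0 0 0 0 0.05 200; 0 0 0 0 0 0.05 200; 0 0 0 0 0 0.05 200")

```text
time_s: 18.9
position: [0.5387, 0.1385, -0.0321]
tool_rot: [[0.328, 0.945, 0.0], [0.945, -0.328, 0.0], [0.0, 0.0, -1.0]]
ft_force: [0.3, 0.2, -0.5]
grip_width: 0.0524
gripper_force: 104.3
```

Request:
jog_arm(plan="0 0 0 0 0 0.05 200; 0 0 0 0 0 0.05 200; 0 0 0 0 0 0.05 200")

```text
time_s: 19.15
position: [0.5387, 0.1385, -0.033]
tool_rot: [[0.328, 0.945, 0.0], [0.945, -0.328, -0.0], [0.0, 0.0, -1.0]]
ft_force: [-2.5, -0.4, 11.4]
grip_width: 0.0523
gripper_force: 105.5
```

Request:
jog_arm(plan="0 0 0 0 0 -0.04 200; 0 0 0 0 0 0 200; 0 0 0 0 0 0 110; 0 0 0 0 0 0 90; 0 0 0 0 0 0 80; 0 0 0 0 0 0 70; 0 0 0 0 0 0 60; 0 0 0 0 0 0 50; 0 0 0 0 0 0 50", grip_force=20)

```text
time_s: 19.9
position: [0.5386, 0.1385, -0.0333]
tool_rot: [[0.328, 0.945, -0.0], [0.945, -0.328, -0.0], [-0.0, -0.0, -1.0]]
ft_force: [-0.6, 0.2, 0.1]
grip_width: 0.0692
gripper_force: 0.0
```

Request:
jog_arm(plan="0 0 0 0 0 -0.3 50; 0 0 0 0 0 -0.7 50; 0 0 0 0 0 -1.5 50; 0 0 0 0 0 -2 50; 0 0 0 0 0 -3 50; 0 0 0 0 0 -3 50; 0 0 0 0 0 -3 50; 0 0 0 0 0 -2 50; 0 0 0 0 0 -1 50; 0 0 0 0 0 0 50")

```text
time_s: 20.73
position: [0.5395, 0.1386, 0.1342]
tool_rot: [[0.328, 0.945, 0.004], [0.945, -0.328, 0.0], [0.002, 0.004, -1.0]]
ft_force: [-0.3, -0.5, -0.4]
grip_width: 0.0683
gripper_force: 0.0
```

```bash
python3 s.py
python3 - <<'E'
from h import *
np.set_printoptions(precision=4,suppress=True)
a=imaging.get_image('scene'); b=imaging.get_image('wrist')
out=np.zeros((300,800,3),np.uint8); out[:,:400]=cv2.resize(a['pixels'][110:260,170:370],(400,300)); out[:,400:]=cv2.resize(b['pixels'],(400,300))
cv2.imwrite('pics/c7.png',out[:,:,::-1])
for im in (a,b):
    v,u=np.nonzero(im['depth']>0);P=world(im,u,v,im['depth'][v,u]);C=im['pixels'][v,u].astype(int)
    m=(np.hypot(P[:,0]-.537,P[:,1]-.138)<.05)&(C[:,0]>1.6*C[:,1])
    Q=P[m];T=Q[Q[:,2]>.037];print(len(Q),(T.min(0)+T.max(0))/2,np.percentile(T[:,2],[5,50,95]))
E
```

```text
70.88 [-0.3 -0.5 -0.4] [ 0.00288372  0.02052608 -0.03058599] [0.5395 0.1386 0.1342]
184 [0.5405 0.1375 0.0418] [0.0382 0.0418 0.0448]
3001 [0.5387 0.1375 0.0402] [0.0402 0.0414 0.0426]
```

View pics/c7.png

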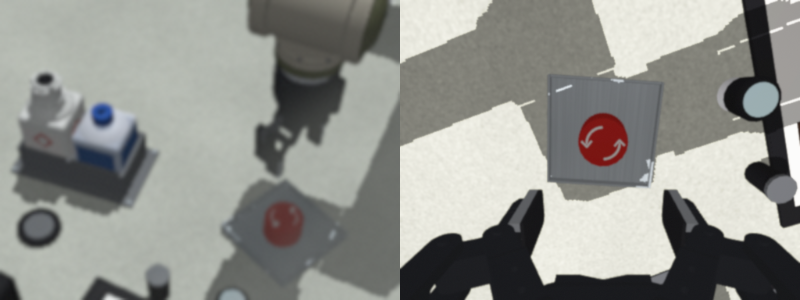

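The cap lies flat in the middle of the tray (wrist (603,140)), arrows up, with its top at 0.041. The bottle stands open in its well (scene crop (50,120)), and the gripper is clear.

```bash
python3 -c "
from rig import job
print(job.close_job())"
```

```text
the job is handed in; nothing more can be done
None
```

The film-cleaner bottle is open and still standing in its well. Its cap lies rim down and flat in the middle of the steel tray, released, with the gripper clear. I handed the job in at about 21 s and no verdict came back. On the way, one early close of the fingers missed because the real fingertips sit about 42 mm above the reported TCP; they shut just above the cap with no contact force registered, and I corrected for it.

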